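# Refit the control knob of a bench variable transformer and wind it back to zero

### The arm

A 7-joint arm with a two-finger parallel gripper is mounted at the origin on the work surface. World frame = base frame: x ahead of the robot, y to its left, z up, the work surface at z = 0. Lengths are in m, angles in rad, forces in N, time in s.
With the tool pointing down it reaches from about 0.425 to 0.925 m from the base axis. Payload 6.8 kg.
Tool frame: the origin (TCP) lies midway between the tips of the shut fingers; the grasp point (between the pads) lies r.grasp_offset behind it (r.grasp_offset is the distance from the TCP to the grasp point, in m); z points along the fingers, y is the direction in which the jaws open and shut (so a half turn about z gives the same grasp; the last joint's range is limited). The gripper opens to 85 mm and grips with 20 to 120 N. Pads are 22 mm wide; open, the fingers measure 114 mm over their backs; the gripper's body (76 mm by 85 mm) begins 54 mm behind the grasp point. The pads swing forward as they close: fully open they stand 13 mm farther back than shut.
Start: joints at [-1.352, 0.477, 0.022, 1.555, -0.011, 1.109, -0.083], TCP at [0.217, 0.639, 0.231] pointing down, gripper open.
Joint ranges: [-2.96, 2.96], [-0.34, 2.1], [-1.41, 1.46], [0.24, 2.44], [-1.37, 4.51], [0.17, 1.92], [-2.96, 2.96]. Speed limits (rad/s): [2.39, 2.39, 3.14, 3.14, 3.14, 3.14, 3.14].

### API

Orientations are given as a rotation vector (axis times angle).
In Python, from bench import r gives the robot as it stands. The module is installed in compiled form; this text tells all that it offers.
- The arm moves only by the tool send_rows, never from a script. Its argument "moves" is one flat list of numbers, 4 for each row, row after row: the shift along the tool's x, y, z in mm, then the turn about the tool's z in degrees. A call has 1 to 8 rows; each row is the pose to reach, as a shift and turn from the pose commanded when the call began, along the tool's axes at that moment; what a row does not reach only later rows make up. A row lasts 1/8 s, in which the tool goes at most 62.5 mm and 10.7 degrees, less where a joint would pass 70% of its speed; a pose out of reach is approached as far as the arm can. A call with a gripper value outside its range is refused whole. "hand" is the closure, from 0 (fully open) to 1 (shut), set as the call begins (left out, the last holds). The fingers move at their own pace and stop on an object; "newtons" is the grip in N (left out, the last holds). Time passes only in rows, so rows that repeat a pose let the fingers close. It gives the time, the measured TCP pose, the force and the opening at its end, in the units of the state.
- r.get_obs(): the state, without advancing time (a new reading comes with each control period).
- r.grab_frame(name): name is "scene" or "top" or "wrist"; returns a dict with "img" (480x640x3 uint8, red, green, blue), "mtx" (3x3 intrinsics, pixels), "world_to_cam" (4x4, takes a point from world to camera coordinates). Camera axes: x right, y up, looking along -z (the intrinsics and any distortion apply to the point x, -y, -z); pixel columns grow to the right and rows downward; lengths in m; the calibration is good to about 2 mm. A picture is of the moment at which its call begins. There is no depth.
- r.hand_in(): hands the job in, once; it reports no verdict.
The state is a dict: "clock": time; "joints": joint angles; "qvel": joint speeds; "tau": joint torques, N m; "tcp_pos": TCP position; "orientation": TCP orientation; "contact_force": force on the tool from outside, world axes, zero at the start; "moment": the same for the moment, N m; "grip_width": finger opening in m.
Only numpy, scipy, OpenCV 4.12 (cv2) and the standard library are available. Lean on these libraries where they do the work, as an engineer would, in place of code of your own. Each camera call takes 0.05 s, during which the arm holds its last target.

### The job

Refit the big black control knob on the bench variable transformer: turn it so that the flat in its bore matches the flat on the shaft, push it down fully home on the shaft's collar, and only then wind the control anticlockwise back to its zero stop, without forcing it past. Leave the other things on the bench where they are.

Things in the scene. Friction and masses are not known exactly. Their poses are not given: they have to be found in the camera images.
- knob: Loose black control knob, 160 g, lying right side up, 40 mm tall: bevelled skirt 62 mm across up to 9 mm height, then a round fluted grip 46 mm across. Brass-lined D-bore right through: 17 mm diameter, flat 4.3 mm from the axis, lower mouth bevelled 1.5 mm. Origin: centre of underside. x: towards the bore's flat and the white index line on skirt, side and top; z up along the bore.
- knob_grip (a point): Point on the knob's axis 27 mm above its underside, at the grip, which runs from 9 to 40 mm and may be taken at any yaw. Axes as the knob's.
- knob_index (a point): Point on the rim of the knob's skirt, 30 mm from its axis and 3 mm above its underside, at the white index line, on the same side as the bore's flat.
- variac: Variable transformer, heavy and fixed: round grey ventilated can 176 mm across; aluminium dial plate 140 mm across on top, its face 134 mm above the bench, with two stop pins 9 mm tall standing 49 mm from the axis. A dark socket box, 84 mm wide and 108 mm high, stands out in front to 110 mm from the axis. Origin: on the shaft's axis at bench level; x points away from the socket box, z up.
- shaft_seat (a point): Centre of the top of the shaft's 26 mm collar, 8 mm over the dial, 142 mm over the bench: the knob rests here when home. The steel D-shaft rises 28 mm above it: 16 mm diameter, flat 4 mm from the axis, end bevelled 1.5 mm (0.5 mm play all round; enters within about 0.1 rad of the right yaw). x: towards the flat; a dark pointer below the collar's top points the same way, to 56 mm. It turns.
- dial_zero (a point): The zero mark (the thicker long tick at the anticlockwise end of the scale) on the dial's face, 60 mm from the shaft's axis; the pointer lies over it at the zero stop.
- shaft (a joint): Angle of the shaft in rad: 0 at the zero stop, growing as it is turned clockwise seen from above, up to 5.58 at the other stop. It turns stiffly (about 0.04 N m) and stays where it is left. Because of the play the knob runs about 0.15 rad ahead of the shaft before it drives it. The stop is firm: a knob forced on (over 0.5 N m) wrenches its flat past the shaft's.
- small_knob: Another, smaller black knob with a silver cap, 34 mm across and 20 mm tall, for a different device. A bystander. Origin: centre of its underside.
- hex_key: L-shaped steel hex key, 96 by 36 mm, 6 mm thick, lying flat. A bystander. Origin: middle of the long arm, under it.
- meter: Grey and black hand multimeter, 150 by 78 by 36 mm, lying on its back. A bystander. Origin: centre of its underside.
- tape_roll: Roll of black tape lying flat, 72 mm across, 19 mm tall. A bystander. Origin: centre of its underside.
There are look-alikes about, which are no part of the job. Leave any orange look-alike of the variac alone.

How it is judged:
By the outcome, as a careful person would: the job done as asked, in the order asked, and still so for the second after the job is handed in, with the robot touching nothing.
It also fails if it takes over 51 s, if anything falls off the work surface, if the arm or the gripper's body presses on something with over 40 N, if the wrist force passes 120 N, or if a joint passes its speed limit or range.

## Working session

There is one attempt and no reset: what is moved stays moved. The work goes in short steps, Python scripts to look and compute and a tool call to move; the robot and the scene stay as the last step left them, time stands still between calls to the robot, and variables do not carry over. Pictures are saved under pics/ and viewed, and the job is handed in when it is done.

Besides the shell and the picture viewer there is one more tool, called after ">>>" as name(argument=value, ...) on one line, values as JSON. send_rows: Moves the arm, as the interface text tells. Its arguments: {"type":"object","properties":{"moves":{"type":"array"},"hand":{"type":"number"},"newtons":{"type":"number"}},"required":["moves"]}

```bash
mkdir -p pics
python3 - <<'E'
from bench import r
import cv2,numpy as np
o=r.get_obs();print({k:np.round(v,3) for k,v in o.items()}, r.grasp_offset)
for n in ["scene","top","wrist"]:
    f=r.grab_frame(n);cv2.imwrite(f"pics/{n}0.png",f["img"][:,:,::-1]);np.savez(f"{n}0.npz",**f)
    print(n,f["mtx"].round(1).tolist(),f["world_to_cam"].round(3).tolist(),[k for k in f])
E
```

```text
{'clock': np.float64(0.0), 'joints': array([-1.352,  0.478,  0.022,  1.556, -0.012,  1.109, -0.083]), 'qvel': array([-0.001, -0.   ,  0.001,  0.001,  0.001,  0.001, -0.   ]), 'tau': array([-0.0000e+00, -5.9645e+01,  1.6070e+00, -2.8120e+01,  1.2000e-02,
        1.0000e-02, -0.0000e+00]), 'tcp_pos': array([0.216, 0.639, 0.23 ]), 'orientation': array([-5.11e-01, -3.10e+00,  3.00e-03]), 'contact_force': array([-0.747, -0.889,  0.377]), 'moment': array([ 0.024, -0.036,  0.   ]), 'grip_width': np.float64(0.086)} 0.0187
scene [[519.1, 0.0, 319.8], [0.0, 519.1, 234.9], [0.0, 0.0, 1.0]] [[-0.632, 0.775, -0.01, 0.43], [-0.648, -0.522, 0.554, 0.237], [0.424, 0.357, 0.832, -1.462], [0.0, 0.0, 0.0, 1.0]] ['img', 'mtx', 'world_to_cam']
top [[517.3, 0.0, 316.8], [0.0, 517.3, 236.7], [0.0, 0.0, 1.0]] [[-0.11, -0.994, 0.0, -0.049], [0.973, -0.108, 0.206, -0.559], [-0.204, 0.023, 0.979, -0.939], [0.0, 0.0, 0.0, 1.0]] ['img', 'mtx', 'world_to_cam']
wrist [[342.5, 0.0, 325.1], [0.0, 342.5, 238.1], [0.0, 0.0, 1.0]] [[0.322, 0.947, -0.001, -0.675], [-0.898, 0.304, -0.318, 0.041], [-0.3, 0.103, 0.948, -0.38], [0.0, 0.0, 0.0, 1.0]] ['img', 'mtx', 'world_to_cam']
```

View pics/scene0.png

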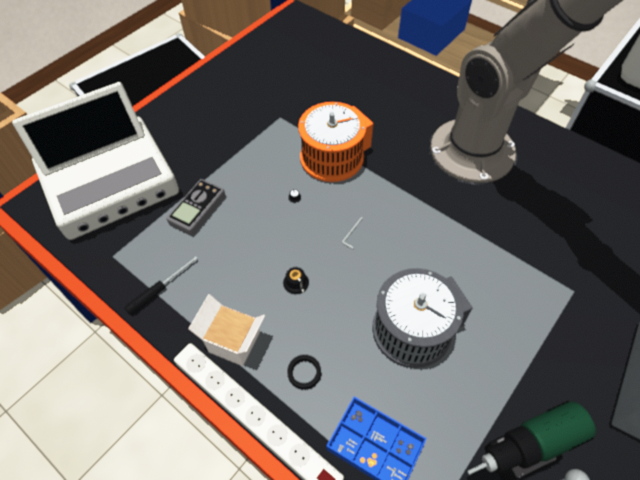

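View pics/top0.png

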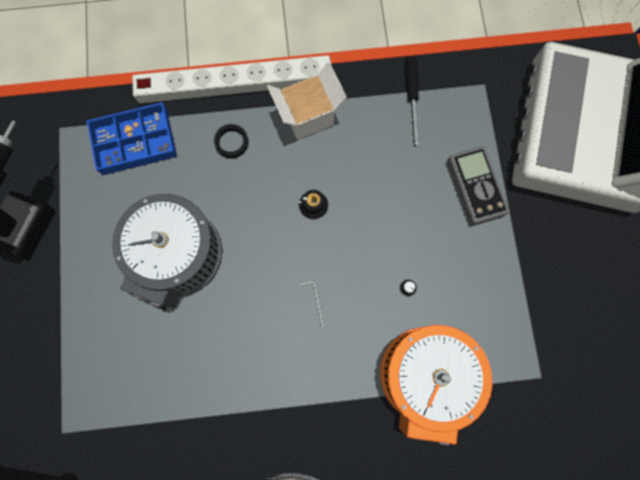

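View pics/wrist0.png

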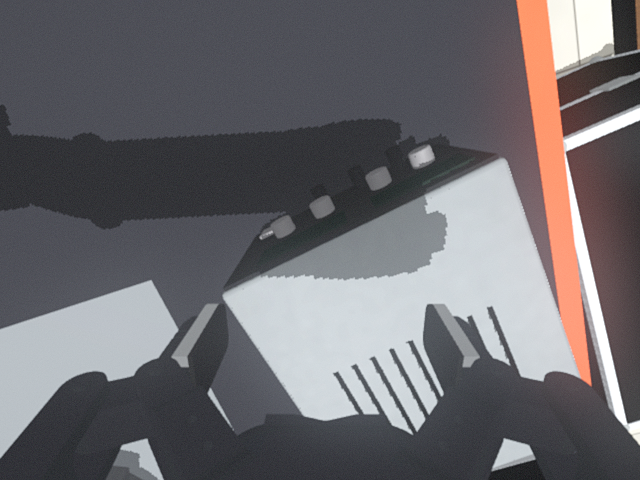

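Run:
```python
import cv2,numpy as np
t=cv2.imread("pics/top0.png");s=cv2.imread("pics/scene0.png")
c=lambda im,x,y,w,h,S:cv2.resize(im[y:y+h,x:x+w],(S,S*h//w),interpolation=cv2.INTER_CUBIC)
a=c(t,283,173,60,60,390);b=c(t,105,185,120,120,390)
cc=c(s,265,250,60,60,390)
cv2.imwrite("pics/z1.png",np.hstack([a,b]))
d=c(s,360,250,120,120,390)
cv2.imwrite("pics/z2.png",np.hstack([cc,d]))
```

```text
(no output)
```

View pics/z1.png

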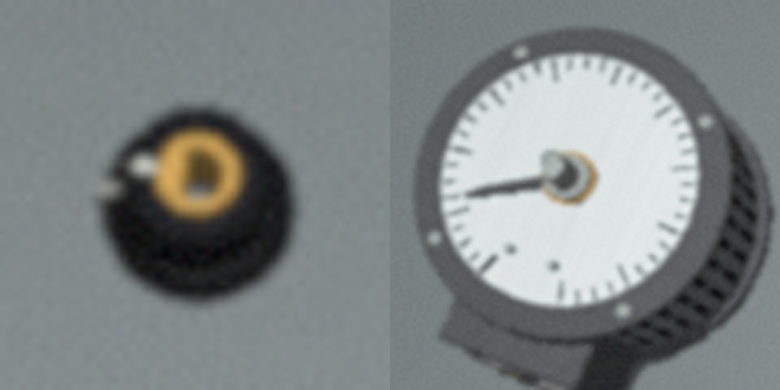

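View pics/z2.png

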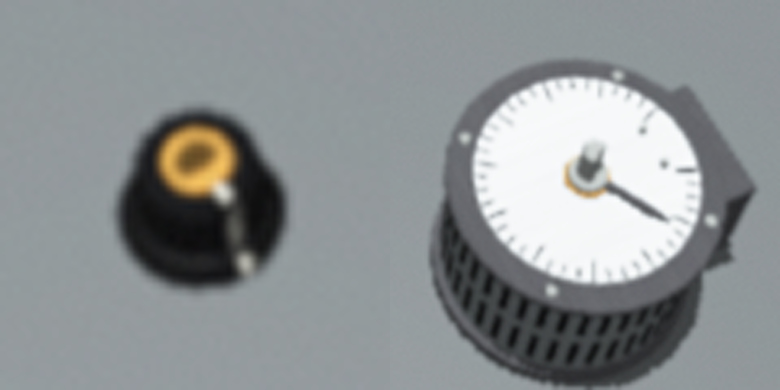

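```bash
cat > h.py <<'E'
import cv2,numpy as np
def ray(f,uv,z):
    K=f["mtx"];T=f["world_to_cam"];R=T[:3,:3];t=T[:3,3]
    uv=np.atleast_2d(np.array(uv,float))
    d=np.c_[(uv[:,0]-K[0,2])/K[0,0],-(uv[:,1]-K[1,2])/K[1,1],-np.ones(len(uv))]
    o=-R.T@t; w=d@R
    s=(z-o[2])/w[:,2]
    return o+w*s[:,None]
def proj(f,P):
    P=np.atleast_2d(P);T=f["world_to_cam"];c=P@T[:3,:3].T+T[:3,3];K=f["mtx"]
    return np.c_[K[0,2]+K[0,0]*c[:,0]/-c[:,2],K[1,2]-K[1,1]*c[:,1]/-c[:,2]]
def brass(im):
    h=cv2.cvtColor(im,cv2.COLOR_RGB2HSV)
    return cv2.inRange(h,(10,90,110),(35,255,255))
E
python3 - <<'E'
from h import *
for n in ["top","scene"]:
    f=dict(np.load(n+"0.npz"));m=brass(f["img"])
    k,l,st,c=cv2.connectedComponentsWithStats(m)
    for i in range(1,k):
        if st[i,4]>8: print(n,st[i],c[i].round(1),ray(f,c[i],.04).round(4), ray(f,c[i],.142).round(4))
f=dict(np.load("top0.npz"))
ps=lambda x,y,X,Y,S,z:ray(f,[X+x*S,Y+y*S],z)[0].round(4)
# crop z1 left: scale 60/390, right 120/390
print("idx skirt",ps(110,187,283,173,60/390,.005),"idx top",ps(143,165,283,173,60/390,.040),"ring",ps(200,172,283,173,60/390,.04))
print("ptr tip",ps(468-390,193,105,185,120/390,.139),"zero",ps(490-390,263,105,185,120/390,.134),"pins",ps(511-390,248,105,185,120/390,.143),ps(554-390,265,105,185,120/390,.143))
# dial ellipse
g=f["img"][185:305,105:225].min(2);m=(g>170).astype(np.uint8);k,l,st,c=cv2.connectedComponentsWithStats(m)
i=1+st[1:,4].argmax();cn,_=cv2.findContours((l==i).astype(np.uint8),0,1)
cn=max(cn,key=cv2.contourArea);e=cv2.fitEllipse(cv2.convexHull(cn));print("ell",e,ray(f,np.array(e[0])+[105,185],.134))
f=dict(np.load("scene0.npz"))
print("scene: idx",ps(245,265,265,250,60/390,.005),ps(222,190,265,250,60/390,.04),"ring",ps(197,160,265,250,60/390,.04))
print("tip",ps(668-390,219,360,250,120/390,.139),"zero",ps(685-390,171,360,250,120/390,.134),"pins",ps(643-390,130,360,250,120/390,.143),ps(663-390,163,360,250,120/390,.143))
g=f["img"][250:370,360:480].min(2);m=(g>170).astype(np.uint8);k,l,st,c=cv2.connectedComponentsWithStats(m)
i=1+st[1:,4].argmax();cn,_=cv2.findContours((l==i).astype(np.uint8),0,1)
cn=max(cn,key=cv2.contourArea);e=cv2.fitEllipse(cv2.convexHull(cn));print("ell",e,ray(f,np.array(e[0])+[360,250],.134))
E
```

```text
top [ 282   77   50   46 1405] [306.4  99. ] [[ 0.8473 -0.1218  0.04  ]] [[ 0.7959 -0.1183  0.142 ]]
top [125 126   7   9  36] [128.1 129.6] [[0.8202 0.2493 0.04  ]] [[0.7716 0.2147 0.142 ]]
top [307 193  13  13 119] [312.9 198.9] [[ 0.6314 -0.1117  0.04  ]] [[ 0.6022 -0.1092  0.142 ]]
top [162 238   6   9  11] [165.4 242.5] [[0.5754 0.1852 0.04  ]] [[0.552  0.1572 0.142 ]]
top [ 381  325  112  120 3931] [433.2 387.1] [[ 0.2478 -0.2935  0.04  ]] [[ 0.2579 -0.2724  0.142 ]]
top [428 384  13  23  74] [433.4 394.5] [[ 0.2348 -0.2919  0.04  ]] [[ 0.2462 -0.2709  0.142 ]]
scene [187   0   9  20  86] [190.7   9.3] [[ 0.0674 -1.0714  0.04  ]] [[ 0.1625 -0.9369  0.142 ]]
scene [ 196    0   74   56 1326] [227.5  19.6] [[ 0.0306 -0.9303  0.04  ]] [[ 0.1292 -0.8095  0.142 ]]
scene [ 340    0  155   77 2271] [427.7  41.2] [[-0.2884 -0.3409  0.04  ]] [[-0.1588 -0.2774  0.142 ]]
scene [490   0  37  12 213] [511.5   3.8] [[-0.64   -0.2275  0.04  ]] [[-0.4762 -0.175   0.142 ]]
scene [179   2  10  16  59] [183.4  11.7] [[ 0.0927 -1.081   0.04  ]] [[ 0.1853 -0.9456  0.142 ]]
scene [181  18  16  30 127
[... 1129 characters left out ...]
142 ]]
idx skirt [ 0.6384 -0.0852  0.005 ] idx top [ 0.6344 -0.0961  0.04  ] ring [ 0.6302 -0.1132  0.04  ]
ptr tip [0.5563 0.2218 0.139 ] zero [0.5175 0.2131 0.134 ] pins [0.5227 0.1986 0.143 ] [0.5109 0.1762 0.143 ]
ell ((54.819305419921875, 55.04566955566406), (74.9431381225586, 80.2062759399414), 55.420440673828125) [[0.55924585 0.16891769 0.134     ]]
scene: idx [ 0.6397 -0.0846  0.005 ] [ 0.6352 -0.0974  0.04  ] ring [ 0.6315 -0.1122  0.04  ]
tip [0.5569 0.2234 0.139 ] zero [0.5197 0.2139 0.134 ] pins [0.5166 0.1795 0.143 ] [0.5284 0.2014 0.143 ]
ell ((60.2261962890625, 55.083473205566406), (61.88367462158203, 71.47947692871094), 112.76581573486328) [[0.56318835 0.16885912 0.134     ]]
```

```bash
cat >> h.py <<'E'
from scipy.spatial.transform import Rotation as Ro
def toolR(o): return Ro.from_rotvec(o["orientation"]).as_matrix()
def plan(o,P,yaw_y=None):
    """shift in tool mm from measured pose; yaw_y: wanted world heading of tool y axis (deg)"""
    R=toolR(o); d=R.T@(np.array(P)-o["tcp_pos"])*1000
    hy=np.degrees(np.arctan2(R[1,1],R[0,1]))
    t=None if yaw_y is None else -((yaw_y-hy+90)%180-90)
    return d.round(1),hy,t
E
python3 - <<'E'
from h import *
from bench import r
o=r.get_obs();R=toolR(o);print(R.round(3))
f=np.load("wrist0.npz");T=f["world_to_cam"];c=-T[:3,:3].T@T[:3,3]
print("cam in tool",R.T@(c-o["tcp_pos"]),"axes",(R.T@T[:3,:3].T).round(3))
print(plan(o,[.631,-.113,.20],74))
E
```

```text
[[-0.947  0.321 -0.   ]
 [ 0.321  0.947 -0.001]
 [-0.    -0.001 -1.   ]]
cam in tool [ 0.08134228  0.00049363 -0.14219147] axes [[-0.001  0.948  0.318]
 [ 1.     0.001  0.   ]
 [-0.     0.318 -0.948]]
(array([-633.9, -579. ,   31.4]), np.float64(71.27629243074527), np.float64(-2.723707569254728))
```

>>> send_rows(moves=[-40,-36,0,5,-80,-72,0,10,-120,-108,0,15,-160,-145,0,20,-200,-181,0,25,-240,-217,0,30,-280,-253,0,35,-320,-290,0,40], hand=0)

```text
clock: 1.15
tcp_pos: [0.4272, 0.2603, 0.2313]
orientation: [-1.544, -2.736, -0.0]
contact_force: [1.3, 0.5, 0.2]
grip_width: 0.0856
```

Run:
```python
from h import *
from bench import r
o=r.get_obs();print(o["clock"],o["tcp_pos"].round(3),o["joints"].round(2),o["contact_force"].round(1));print(plan(o,[.631,-.113,.13]))
```

```text
1.15 [0.427 0.26  0.231] [-0.94  0.19  0.31  1.98 -0.07  0.98 -0.06] [1.3 0.5 0.2]
(array([-424.9,  -18.5,  101.2]), np.float64(31.121268881025504), None)
```

>>> send_rows(moves=[-53,-2,0,5,-106,-5,0,10,-159,-7,0,16,-212,-9,0,21,-265,-12,20,26,-319,-14,45,31,-372,-16,75,37,-425,-18,101,42])

```text
clock: 2.15
tcp_pos: [0.6324, -0.1117, 0.1289]
orientation: [-2.421, -2.001, 0.0]
contact_force: [0.5, 0.5, 0.6]
grip_width: 0.0858
```

Run:
```python
from h import *
from bench import r
f=r.grab_frame("wrist");np.savez("w1.npz",**f,**{"o_"+k:v for k,v in r.get_obs().items()})
cv2.imwrite("pics/w1.png",f["img"][:,:,::-1])
o=r.get_obs();print(o["clock"],o["tcp_pos"].round(4),o["joints"].round(2),plan(o,[.631,-.113,.13])); print(proj(f,[[.631,-.113,.04],[.6385,-.085,.004]]))
```

```text
2.2 [ 0.6324 -0.12    0.1258] [-0.3   0.59  0.55  1.75 -0.37  0.9   0.21] (array([ 6.5, -2.8, -4.2]), np.float64(-11.439203401654185), None)
[[323.12037095 246.44170737]
 [325.92953275 196.55775786]]
```

View pics/w1.png

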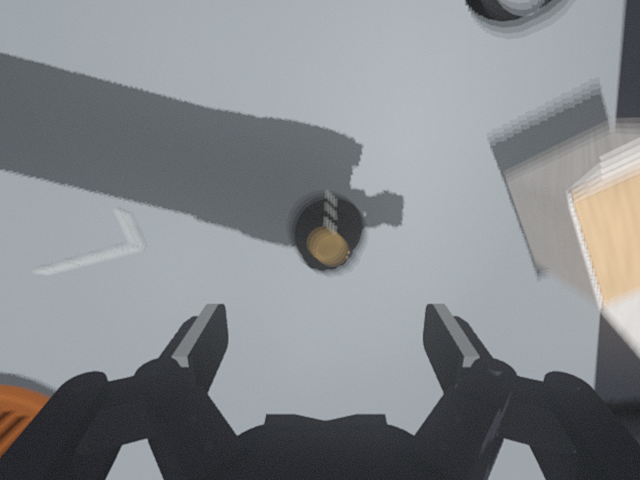

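>>> send_rows(moves=[0,0,0,0,0,0,0,0])

```text
clock: 2.45
tcp_pos: [0.6319, -0.1094, 0.1304]
orientation: [-2.417, -2.006, -0.001]
contact_force: [0.8, 0.2, 1.5]
grip_width: 0.0854
```

Run:
```python
from h import *
from bench import r
o=r.get_obs();f=r.grab_frame("wrist");np.savez("w2.npz",**f)
im=f["img"];cv2.imwrite("pics/w2.png",cv2.resize(im[150:310,230:430,::-1],(800,640),interpolation=cv2.INTER_CUBIC)[:600])
print(o["clock"],o["tcp_pos"].round(4),plan(o,[.631,-.113,.13]))
m=brass(im);k,l,st,c=cv2.connectedComponentsWithStats(m)
for i in range(1,k):
  if st[i,4]>60: print(st[i],c[i].round(1),ray(f,c[i],.04)[0].round(4))
```

```text
2.45 [ 0.6319 -0.1094  0.1304] (array([-3.7, -0.2,  0.4]), np.float64(-10.632651797693956), None)
[308 229  35  32 865] [324.9 244.4] [ 0.6319 -0.1098  0.04  ]
[   0  386   49   66 1608] [ 17.6 410.5] [ 0.3442 -0.2097  0.04  ]
```

View pics/w2.png

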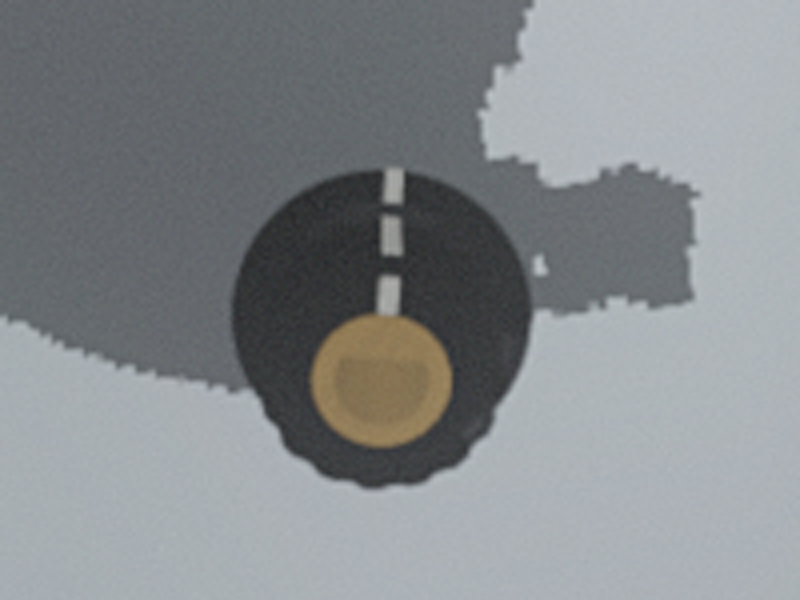

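Run:
```python
from h import *
f=dict(np.load("w2.npz"));im=f["img"]
g=im.min(2)[150:310,230:430]; m=np.zeros_like(g);m[40:80,90:105]=(g[40:80,90:105]>110)*255
k,l,st,c=cv2.connectedComponentsWithStats(m)
for i in range(1,k):print(st[i],c[i]+[230,150])
c0=ray(f,[324.9,244.4],.04)[0]
for i,z in [(1,.006),(2,.0245),(3,.04)]:
  if i<k:
    p=ray(f,c[i]+[230,150],z)[0];d=p-c0;print(z,p.round(4),np.hypot(*d[:2]),np.degrees(np.arctan2(d[1],d[0])))
# skirt outline ellipse check upper arc
# flat corners of bore at crop (335,357),(428,357)
a=ray(f,[230+335/4,150+357/4],.04)[0];b=ray(f,[230+428/4,150+357/4],.04)[0];d=b-a;print("flat normal",np.degrees(np.arctan2(d[1],d[0]))+90,np.hypot(*d[:2]))
```

```text
[96 41  5 10 47] [327.95744681 195.59574468]
[95 54  6 10 41] [327.46341463 208.75609756]
[94 69  6 10 53] [326.73584906 223.56603774]
0.006 [ 0.6397 -0.082   0.006 ] 0.02888261820173816 74.54918013599017
0.0245 [ 0.638  -0.088   0.0245] 0.022679138528472153 74.51411258855485
0.04 [ 0.6361 -0.0947  0.04  ] 0.01566067323959498 74.57254944258328
flat normal 79.32627515349422 0.01667370709521033
```

>>> send_rows(moves=[-1,0,25,0,-1,0,50,0,-1,0,75,0,-1,0,95,0,-1,0,110,0,-1,0,118,0,-1,0,118,0,-1,0,118,0])

```text
clock: 3.5
tcp_pos: [0.6322, -0.1119, 0.0129]
orientation: [2.419, 2.003, 0.001]
contact_force: [1.0, 0.7, 0.6]
grip_width: 0.0853
```

Run:
```python
from h import *
from bench import r
o=r.get_obs();f=r.grab_frame("wrist")
cv2.imwrite("pics/w3.png",f["img"][:,:,::-1]);print(o["tcp_pos"].round(4),o["contact_force"].round(1))
m=brass(f["img"]);k,l,st,c=cv2.connectedComponentsWithStats(m)
for i in range(1,k):
  if st[i,4]>60: print(st[i],c[i].round(1),ray(f,c[i],.04)[0].round(4))
```

```text
[ 0.6322 -0.1119  0.0129] [1.  0.7 0.6]
[ 291  312   64   55 2755] [322.5 338.5] [ 0.6318 -0.1099  0.04  ]
```

View pics/w3.png

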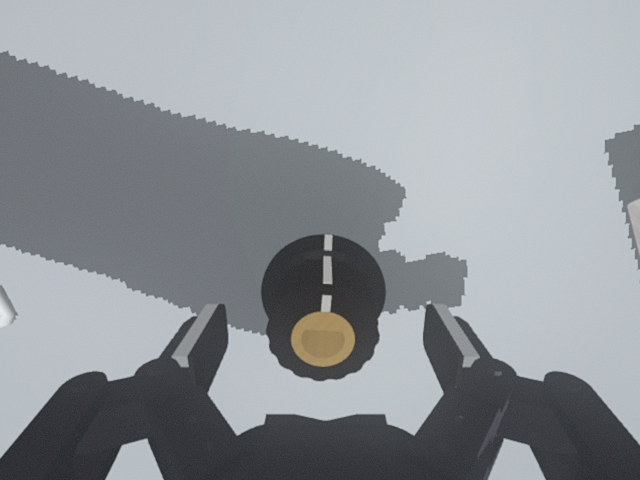

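>>> send_rows(moves=[1.5,0,2,0,1.5,0,2,0,1.5,0,2,0])

```text
clock: 3.92
tcp_pos: [0.632, -0.1101, 0.0103]
orientation: [2.419, 2.004, 0.0]
contact_force: [-0.2, -0.2, -0.1]
grip_width: 0.0852
```

>>> send_rows(moves=[0,0,0,0,0,0,0,0,0,0,0,0,0,0,0,0,0,0,0,0], hand=1, newtons=50)

```text
clock: 4.55
tcp_pos: [0.6321, -0.1103, 0.0106]
orientation: [2.419, 2.004, 0.0]
contact_force: [-1.3, 0.2, 5.1]
grip_width: 0.0443
```

Run:
```python
from h import *
from bench import r
o=r.get_obs();f=r.grab_frame("wrist");np.savez("w4.npz",**f)
cv2.imwrite("pics/w4.png",f["img"][:,:,::-1]);print(o["clock"],o["tcp_pos"].round(4),o["contact_force"].round(1),o["grip_width"],plan(o,[.631,-.112,.1]))
m=brass(f["img"]);k,l,st,c=cv2.connectedComponentsWithStats(m)
for i in range(1,k):
  if st[i,4]>60: print(st[i],c[i].round(1),ray(f,c[i],.04)[0].round(4))
```

```text
4.55 [ 0.6321 -0.1103  0.0106] [-1.3  0.2  5.1] 0.04430299369177234 (array([ -1.9,  -0.7, -89.4]), np.float64(-10.730097978331345), None)
[ 292  318   66   56 2828] [324.6 345.8] [ 0.6322 -0.1101  0.04  ]
```

View pics/w4.png

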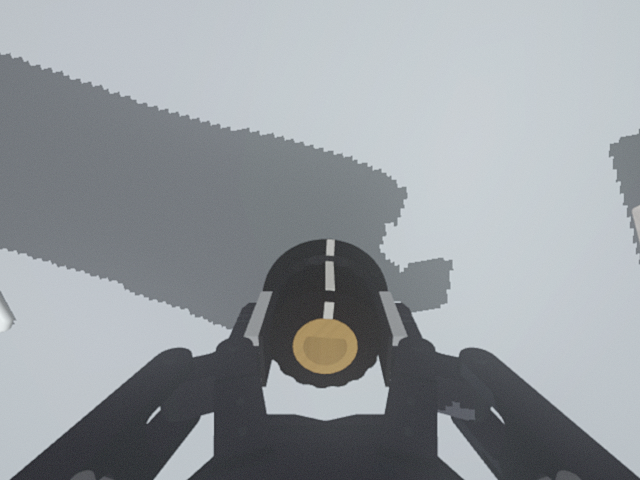

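>>> send_rows(moves=[0,0,-10,0,0,0,-30,0,0,0,-60,0,0,0,-95,0,0,0,-130,0,0,0,-150,0,0,0,-150,0])

```text
clock: 5.48
tcp_pos: [0.6329, -0.1103, 0.162]
orientation: [2.418, 2.003, 0.004]
contact_force: [-0.6, -0.1, -1.8]
grip_width: 0.0443
```

Run:
```python
from h import *
from bench import r
o=r.get_obs();print(o["clock"],o["tcp_pos"].round(4),o["contact_force"].round(2),o["grip_width"],plan(o,[.576,.084,.24]))
```

```text
5.475 [ 0.6329 -0.1103  0.162 ] [-0.6  -0.11 -1.84] 0.04426998174618281 (array([180.4, -91.8, -78.2]), np.float64(-10.72154411968226), None)
```

Knob's weight (~1.6 N) shows in the force; it's held. Move to a viewing pose beside the variac.

>>> send_rows(moves=[25,-12,-30,-4,60,-30,-60,-8,100,-50,-78,-12,140,-70,-78,-16,165,-84,-78,-20,180,-92,-78,-20,180,-92,-78,-20,180,-92,-78,-20])

```text
clock: 6.48
tcp_pos: [0.5755, 0.0818, 0.2381]
orientation: [2.038, 2.39, -0.001]
contact_force: [-0.0, 0.6, -1.0]
grip_width: 0.0442
```

Run:
```python
from h import *
from bench import r
o=r.get_obs();f=r.grab_frame("wrist");np.savez("w5.npz",**f,tcp=o["tcp_pos"],rv=o["orientation"])
cv2.imwrite("pics/w5.png",f["img"][:,:,::-1]);print(o["clock"],o["tcp_pos"].round(4),o["contact_force"].round(1),o["grip_width"],plan(o,[.561,.168,.24]))
```

```text
6.475 [0.5755 0.0818 0.2381] [-0.   0.6 -1. ] 0.044242137837756226 (array([87.4, -0.7, -2. ]), np.float64(9.104888377602366), None)
```

View pics/w5.png

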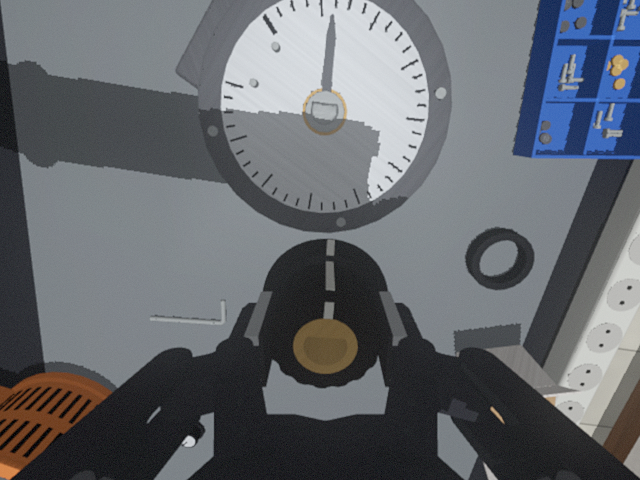

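The wrist view shows the dial with the pointer tip at about (332,15), the collar at (325,110), the thick zero tick at (269,23) and the pins at (276,47) and (254,83). The knob is held with its index line at (329,245–315).

Run:
```python
from h import *
f=dict(np.load("w5.npz"));im=f["img"]
R=Ro.from_rotvec(f["rv"]).as_matrix();tcp=f["tcp"]
m=brass(im);k,l,st,c=cv2.connectedComponentsWithStats(m)
for i in range(1,k):
  if st[i,4]>60 and c[i][1]<400: print(st[i],c[i].round(1))
# pointer: dark pixels in region
g=im.max(2)
roi=np.zeros_like(g);roi[18:85,316:342]=1
mp=((g<140)&(roi>0)).astype(np.uint8)
k,l,st,c=cv2.connectedComponentsWithStats(mp);i=1+st[1:,4].argmax()
ys,xs=np.nonzero(l==i);print("ptr",st[i])
P=ray(f,np.c_[xs,ys],.139)[:,:2]
vx,vy,x0,y0=cv2.fitLine(P.astype(np.float32),2,0,1e-5,1e-5).ravel();print("pointer dir",np.degrees(np.arctan2(vy,vx)),x0,y0)
# dial rim: plate white outline r? fit by ring of tick/white: outer bright ellipse
m=(im.min(2)>185).astype(np.uint8)
cv2.imwrite("pics/w5z.png",cv2.resize(im[0:230,190:450,::-1],(680,600),interpolation=cv2.INTER_CUBIC))
z=ray(f,[[269,23]],.134)[0];print("zero",z)
for n,p,zz in [("pin",(276,46),.143),("pin2",(254,82),.143)]: print(n,ray(f,[p],zz)[0])
# knob index in hand
zt=tcp[2]-.0106
mm=np.zeros_like(g);mm[236:322,322:337]=(im.min(2)[236:322,322:337]>105)*255
k,l,st,c=cv2.connectedComponentsWithStats(mm)
mk=brass(im);mk[:300]=0;mk[:,:280]=0;mk[:,370:]=0
M=cv2.moments(mk,True);cc=np.array([M["m10"]/M["m00"],M["m01"]/M["m00"]]);c0=ray(f,[cc],zt+.04)[0];print("ring",cc,c0,"in tool",R.T@(c0-tcp))
js=[i for i in range(1,k) if st[i,4]>20]
for i,z in zip(js,[.006,.0245,.04]):
  p=ray(f,[c[i]],zt+z)[0];d=(p-c0)[:2];print(c[i],st[i,4],np.hypot(*d),np.degrees(np.arctan2(d[1],d[0])))
print("hy",np.degrees(np.arctan2(R[1,1],R[0,1])))
```

```text
[611  55  17  21 228] [618.1  64.8]
[614  79  10  10  81] [618.6  83.5]
[294 319  30  37 244] [306.1 334.9]
[297 321  60  52 736] [334.7 350.6]
ptr [322  18  13  67 505]
pointer dir -86.57768 0.55885494 0.20380253
zero [0.5189314  0.21608589 0.134     ]
pin [0.52609803 0.20254823 0.143     ]
pin2 [0.51460863 0.18019538 0.143     ]
ring [327.183714   346.27606753] [0.57671123 0.08183242 0.26754372] in tool [-0.00015373  0.0012224  -0.02939995]
[329. 237.] 45 0.033466682224589865 97.4114160433465
[330.16346154 247.07692308] 104 0.035385447868563374 97.09941343631026
[329.68926554 276.14124294] 177 0.029874586870858085 97.4460354277336
hy 9.104888377602366
```

View pics/w5z.png

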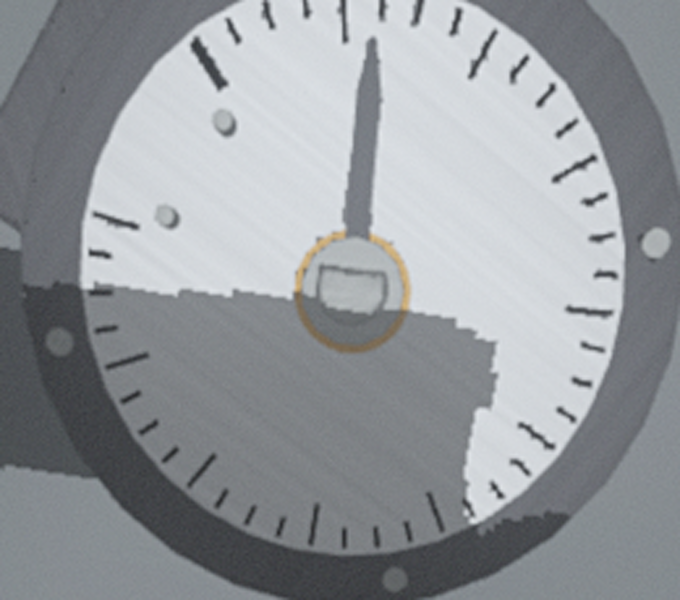

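Run:
```python
from h import *
def ang(d): return np.degrees(np.arctan2(d[1],d[0]))
for n,tcpz,hy in [("w4.npz",.0106,-10.73),("w5.npz",.2381,9.105)]:
    f=dict(np.load(n));im=f["img"];u0=tcpz-.0106
    h=cv2.cvtColor(im,cv2.COLOR_RGB2HSV);mk=cv2.inRange(h,(10,60,60),(35,255,255));mk[:305]=0;mk[:,:285]=0;mk[:,365:]=0;mk[385:]=0
    cn=max(cv2.findContours(mk,0,1)[0],key=cv2.contourArea);hull=cv2.convexHull(cn);e=cv2.fitEllipse(hull)
    c0=ray(f,[e[0]],u0+.04)[0];print(n,e,c0)
    g=im.min(2)
    for (y0,y1),z in [((238,256),.006),((262,290),.0245),((302,318),.04)]:
        s=g[y0:y1,318:342];ys,xs=np.nonzero(s>(int(s.max())*0.72))
        p=ray(f,[[xs.mean()+318,ys.mean()+y0]],u0+z)[0];d=p-c0;print(xs.mean()+318,ys.mean()+y0,len(xs),np.hypot(*d[:2]),ang(d)-hy)
f=dict(np.load("w5.npz"));sc=260/680
S=lambda x,y:[190+x*sc,y*230/600]
sh=ray(f,[S(352,286)],.170)[0];rg=ray(f,[S(353,292)],.136)[0];print("shaft",sh,"ring",rg)
fl=ray(f,[S(318,267),S(386,271)],.170);d=fl[1]-fl[0];print("flat",np.hypot(*d[:2]),ang(d)+90)
# tick circle: inner white edge outer contour via ticks
ax=rg
for nm,p,z in [("zero",S(210,64),.134),("tip",S(373,42),.139),("pin",S(226,121),.143),("pin",S(169,214),.143)]:
    q=ray(f,[p],z)[0];print(nm,q,[ (np.hypot(*(q-a)[:2]).round(4),ang(q-a).round(1)) for a in (sh,rg)])
```

```text
w4.npz ((324.7210998535156, 345.61627197265625), (56.266902923583984, 65.59070587158203), 90.03561401367188) [ 0.63222595 -0.11000766  0.04      ]
330.031007751938 246.94573643410854 129 0.02851354496986098 85.0902944105276
329.5575221238938 276.00442477876106 226 0.02252568854387358 84.89897009768683
328.24342105263156 309.5986842105263 152 0.01590563751733969 85.19737863153416
w5.npz ((324.8984069824219, 345.6421813964844), (55.82652282714844, 64.99820709228516), 89.40148162841797) [0.57579346 0.08194826 0.2675    ]
330.4142857142857 245.15 140 0.029375891362889907 85.05276894153018
329.6594827586207 275.92672413793105 232 0.02257120647092896 84.98897209674533
328.51079136690646 309.76978417266184 139 0.015867900141419235 85.07217084231704
shaft [0.56154913 0.17011525 0.17      ] ring [0.56181096 0.16989914 0.136     ]
flat 0.014897879776818656 95.92893542088841
zero [0.51982201 0.21537953 0.134     ] [(np.float64(0.0616), np.float64(132.7)), (np.float64(0.0619), np.float64(132.7))]
tip [0.55778286 0.22478961 0.139     ] [(np.float64(0.0548), np.float64(93.9)), (np.float64(0.055), np.float64(94.2))]
pin [0.52637178 0.20237992 0.143     ] [(np.float64(0.0477), np.float64(137.5)), (np.float64(0.0481), np.float64(137.5))]
pin [0.51499702 0.18023785 0.143     ] [(np.float64(0.0476), np.float64(167.7)), (np.float64(0.0479), np.float64(167.5))]
```

Run:
```python
from h import *
from bench import r
o=r.get_obs();print(o["clock"],o["tcp_pos"].round(4),plan(o,o["tcp_pos"]+[-.0141,.0881,-.044]))
```

```text
6.525 [0.5755 0.0817 0.2382] (array([89.3, -0. , 43.9]), np.float64(9.089255705571162), None)
```

>>> send_rows(moves=[20,0,0,0,45,0,0,0,70,0,5,0,85,0,20,0,89,0,35,0,89,0,44,0,89,0,44,0,89,0,44,0])

```text
clock: 7.52
tcp_pos: [0.5613, 0.1707, 0.1946]
orientation: [2.036, 2.392, 0.001]
contact_force: [-0.9, 1.0, -1.7]
grip_width: 0.044
```

Run:
```python
from h import *
from bench import r
o=r.get_obs();F={}
print(o["clock"],o["tcp_pos"].round(4),o["contact_force"].round(1),plan(o,[.5614,.1698,.19]))
for n in ["scene","top","wrist"]:
    f=F[n]=r.grab_frame(n);np.savez(n+"6.npz",**f)
s=F["scene"]["img"][230:380,340:490,::-1];t=F["top"]["img"][170:320,90:240,::-1]
cv2.imwrite("pics/h6.png",np.hstack([cv2.resize(x,(400,400),interpolation=cv2.INTER_CUBIC) for x in (s,t)]))
cv2.imwrite("pics/w6.png",F["wrist"]["img"][:,:,::-1])
```

```text
7.525 [0.5613 0.1707 0.1946] [-0.9  1.  -1.7] (array([-1. , -0. ,  4.6]), np.float64(9.190911173646187), None)
```

View pics/h6.png

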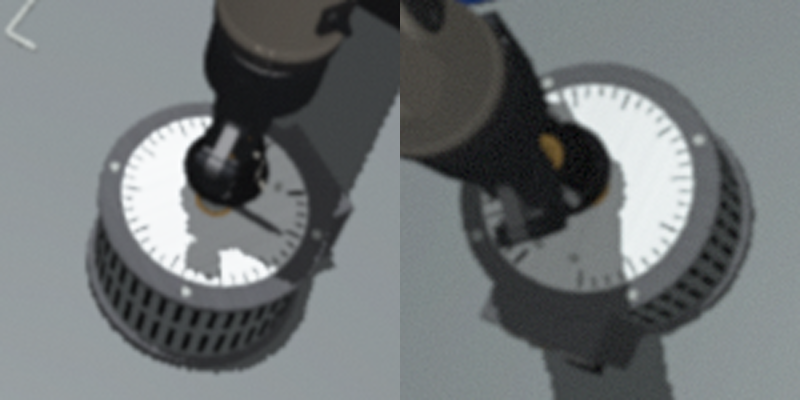

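View pics/w6.png

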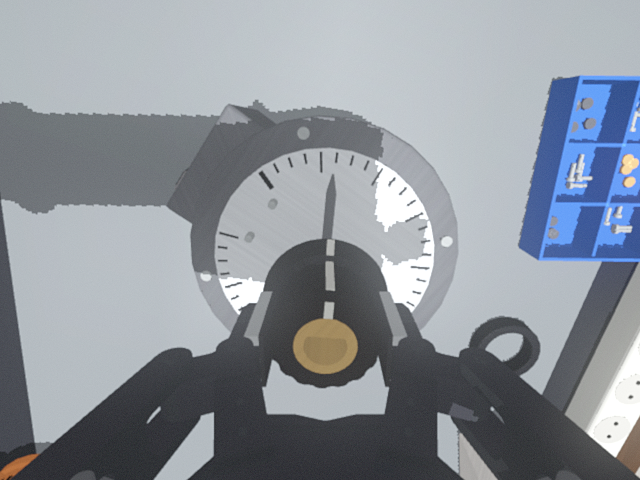

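Run:
```python
from h import *
def circ(P):
    A=np.c_[2*P[:,:2],np.ones(len(P))];x=np.linalg.lstsq(A,(P[:,:2]**2).sum(1),rcond=None)[0];return x[:2],np.sqrt(x[2]+x[:2]@x[:2])
def scr(f,pts):
    out=[]
    g=cv2.cvtColor(f["img"],cv2.COLOR_RGB2GRAY).astype(float)
    for x,y in pts:
        w=g[y-9:y+10,x-9:x+10];w=np.clip(w-np.percentile(w,75)-15,0,None);yy,xx=np.mgrid[-9:10,-9:10]
        out.append([x+(w*xx).sum()/w.sum(),y+(w*yy).sum()/w.sum()])
    return np.array(out)
f=dict(np.load("wrist6.npz"));s=scr(f,[(304,133),(447,241),(206,276)]);print(s.round(1),circ(ray(f,s,.135)))
h=cv2.cvtColor(f["img"],cv2.COLOR_RGB2HSV);mk=cv2.inRange(h,(10,60,60),(35,255,255));mk[:305]=0;mk[:,:285]=0;mk[:,365:]=0;mk[385:]=0
cn=max(cv2.findContours(mk,0,1)[0],key=cv2.contourArea);e=cv2.fitEllipse(cv2.convexHull(cn));print("knob",ray(f,[e[0]],.1946-.0106+.04))
f=dict(np.load("w5.npz"));s=scr(f,[(441,93),(341,223),(212,131)]);print(s.round(1),circ(ray(f,s,.135)))
for n in ("scene0","top0"):
    f=dict(np.load(n+".npz"))
    P={"top0":[(520,52),(706,121),(434,238),(624,310)],"scene0":[(618,76),(464,139),(711,220),(551,290)]}[n]
    off=(105,185) if n=="top0" else (360,250)
    q=np.array([[off[0]+(x-390)*120/390,off[1]+y*120/390] for x,y in P]);print(n,circ(ray(f,q,.135)))
```

```text
** On entry to DLASCL parameter number  4 had an illegal value
 ** On entry to DLASCL parameter number  4 had an illegal value<stdin>:9: RuntimeWarning: invalid value encountered in scalar divide
Traceback (most recent call last):
numpy.linalg.LinAlgError: SVD did not converge in Linear Least Squares
```

Run:
```python
from h import *
def circ(P):
    A=np.c_[2*P[:,:2],np.ones(len(P))];x=np.linalg.lstsq(A,(P[:,:2]**2).sum(1),rcond=None)[0];return x[:2].round(4),np.sqrt(x[2]+x[:2]@x[:2]).round(4)
f=dict(np.load("wrist6.npz"));print("wrist6",circ(ray(f,[(303.5,132.5),(446.5,241.5),(206.5,276)],.135)))
h=cv2.cvtColor(f["img"],cv2.COLOR_RGB2HSV);mk=cv2.inRange(h,(10,60,60),(35,255,255));mk[:305]=0;mk[:,:285]=0;mk[:,365:]=0;mk[385:]=0
cn=max(cv2.findContours(mk,0,1)[0],key=cv2.contourArea);e=cv2.fitEllipse(cv2.convexHull(cn));print("knob",ray(f,[e[0]],.1946-.0106+.04))
f=dict(np.load("w5.npz"));print("w5",circ(ray(f,[(441,93),(341,222.5),(212.5,131)],.135)))
for n in ("scene0","top0"):
    f=dict(np.load(n+".npz"))
    P={"top0":[(520,52),(706,121),(434,238),(624,310)],"scene0":[(618,76),(464,139),(711,220),(551,290)]}[n]
    off=(105,185) if n=="top0" else (360,250)
    q=np.array([[off[0]+(x-390)*120/390,off[1]+y*120/390] for x,y in P]);print(n,circ(ray(f,q,.135)))
```

```text
wrist6 (array([0.5612, 0.1721]), np.float64(0.0771))
knob [[0.56160563 0.17112804 0.224     ]]
w5 (array([0.5618, 0.1695]), np.float64(0.0778))
scene0 (array([0.5636, 0.1689]), np.float64(0.0787))
top0 (array([0.5588, 0.1671]), np.float64(0.0791))
```

>>> send_rows(moves=[-0.5,0,6,0,-0.5,0,12,0,-0.5,0,15,0,-0.5,0,17,0,-0.5,0,19,0,-0.5,0,19,0])

```text
clock: 8.43
tcp_pos: [0.5608, 0.1709, 0.1752]
orientation: [2.035, 2.394, -0.0]
contact_force: [0.2, -0.8, -2.7]
grip_width: 0.0441
```

Run:
```python
from bench import r
o=r.get_obs();print(o["clock"],o["tcp_pos"].round(4),o["contact_force"].round(2),o["moment"].round(3),o["grip_width"])
```

```text
8.425 [0.5608 0.1709 0.1752] [ 0.18 -0.76 -2.69] [-0.224  0.009  0.009] 0.04413708453779364
```

>>> send_rows(moves=[0,0,3,0,0,0,6,0,0,0,9,0,0,0,12,0,0,0,15,0,0,0,15,0])

```text
clock: 9.18
tcp_pos: [0.5607, 0.1709, 0.1599]
orientation: [2.035, 2.394, -0.001]
contact_force: [-0.4, -2.7, -3.9]
grip_width: 0.0441
```

Run:
```python
from bench import r
o=r.get_obs();print(o["clock"],o["tcp_pos"].round(4),o["contact_force"].round(2),o["moment"].round(3),o["grip_width"])
```

```text
9.175 [0.5607 0.1709 0.1599] [-0.41 -2.67 -3.91] [-0.535 -0.166  0.027] 0.044088685971422126
```

>>> send_rows(moves=[-0.5,0,3,0,-0.5,0,5,0,-0.5,0,6,0,-0.5,0,7,0,-0.5,0,7.5,0,-0.5,0,7.5,0])

```text
clock: 9.93
tcp_pos: [0.5609, 0.1707, 0.1527]
orientation: [-2.035, -2.394, -0.0]
contact_force: [0.9, -1.4, -1.4]
grip_width: 0.0446
```

Run:
```python
from bench import r
o=r.get_obs();print(o["clock"],o["tcp_pos"].round(4),o["contact_force"].round(2),o["moment"].round(3),o["grip_width"])
```

```text
9.925 [0.5609 0.1707 0.1527] [ 0.91 -1.41 -1.39] [-0.217 -0.069  0.014] 0.04461996983929733
```

Underside should be at about 0.142 now. I'll press on gently until contact shows.

>>> send_rows(moves=[0,0,1,0,0,0,2,0,0,0,2,0])

```text
clock: 10.3
tcp_pos: [0.561, 0.1708, 0.1525]
orientation: [-2.034, -2.393, -0.001]
contact_force: [-5.1, -2.8, 13.2]
grip_width: 0.0443
```

Run:
```python
from bench import r
o=r.get_obs();print(o["clock"],o["tcp_pos"].round(4),o["contact_force"].round(2),o["moment"].round(3),o["grip_width"])
```

```text
10.3 [0.561  0.1708 0.1525] [-5.07 -2.77 13.22] [-0.552  1.284  0.003] 0.04429957724748913
```

>>> send_rows(moves=[0,0,1,0,0,0,-1.5,0,0,0,-1.5,0])

```text
clock: 10.68
tcp_pos: [0.561, 0.1708, 0.1526]
orientation: [2.034, 2.394, 0.001]
contact_force: [-1.8, -2.2, 4.5]
grip_width: 0.0442
```

Run:
```python
from h import *
from bench import r
o=r.get_obs();print(o["clock"],o["tcp_pos"].round(4),o["contact_force"].round(2),o["moment"].round(3),o["grip_width"],o["joints"].round(2),plan(o,o["tcp_pos"]))
f=r.grab_frame("wrist");np.savez("w7.npz",**f);cv2.imwrite("pics/w7.png",f["img"][:,:,::-1])
f=r.grab_frame("scene");cv2.imwrite("pics/s7.png",cv2.resize(f["img"][230:380,340:490,::-1],(500,500),interpolation=cv2.INTER_CUBIC))
```

```text
10.675 [0.561  0.1708 0.1526] [-1.84 -2.16  4.48] [-0.341  0.375 -0.004] 0.044248590016429584 [-0.74  0.45  0.44  1.87 -0.24  0.88 -0.02] (array([0., 0., 0.]), np.float64(9.282216751325056), None)
```

View pics/w7.png

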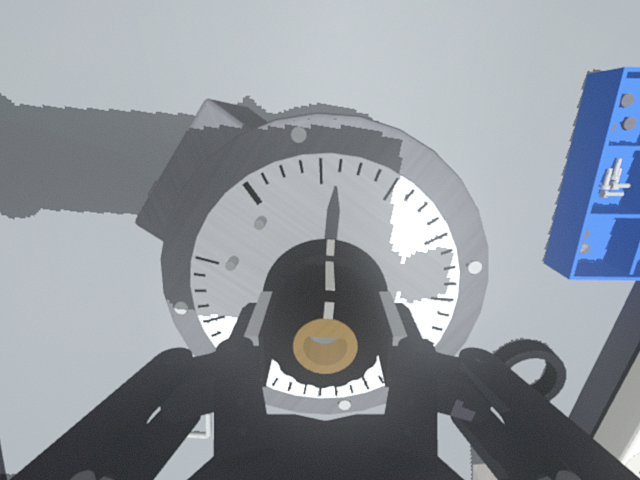

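View pics/s7.png

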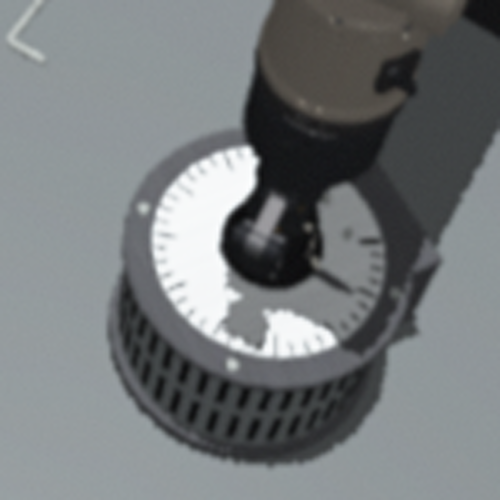

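>>> send_rows(moves=[0,0,0,0,0,0,0,-4,0,0,0,-8,0,0,0,-12,0,0,0,-16,0,0,0,-20,0,0,0,-24,0,0,0,-28], hand=1, newtons=20)

```text
clock: 11.78
tcp_pos: [0.5606, 0.1707, 0.1526]
orientation: [-1.392, -2.816, 0.0]
contact_force: [-3.5, -1.6, 6.0]
grip_width: 0.0443
```

Run:
```python
from h import *
from bench import r
o=r.get_obs();print(o["clock"],o["tcp_pos"].round(4),o["contact_force"].round(2),o["moment"].round(3),o["grip_width"],o["joints"].round(2),plan(o,o["tcp_pos"]))
f=r.grab_frame("wrist");np.savez("w8.npz",**f);cv2.imwrite("pics/w8.png",f["img"][:,:,::-1])
```

```text
11.775 [0.5606 0.1707 0.1526] [-3.48 -1.64  6.03] [-0.39   0.843 -0.023] 0.04431326889529164 [-0.65  0.43  0.32  1.87 -0.18  0.87  0.41] (array([0., 0., 0.]), np.float64(37.39430588428421), None)
```

View pics/w8.png

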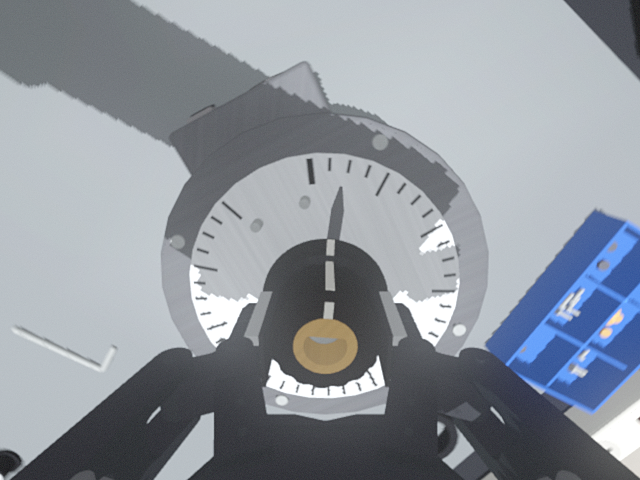

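Run:
```python
from h import *
for n,tip,z in [("w7.npz",(335.5,187),(253,193)),("w8.npz",(341,188),(311,171))]:
    f=dict(np.load(n));t=ray(f,[tip],.139)[0];q=ray(f,[z],.134)[0]
    for a in ([.5612,.1703],[.561,.1715]):
        A=lambda p:(np.degrees(np.arctan2(p[1]-a[1],p[0]-a[0])).round(1),np.hypot(*(p[:2]-a)).round(4))
        print(n,"tip",A(t),"zero",A(q))
```

```text
w7.npz tip (np.float64(93.9), np.float64(0.0552)) zero (np.float64(132.7), np.float64(0.0614))
w7.npz tip (np.float64(93.8), np.float64(0.054)) zero (np.float64(133.3), np.float64(0.0604))
w8.npz tip (np.float64(119.4), np.float64(0.0549)) zero (np.float64(133.2), np.float64(0.0617))
w8.npz tip (np.float64(119.9), np.float64(0.0537)) zero (np.float64(133.8), np.float64(0.0607))
```

>>> send_rows(moves=[0,0,0,-3,0,0,0,-6,0,0,0,-9,0,0,0,-11,0,0,0,-12,0,0,0,-12])

```text
clock: 12.58
tcp_pos: [0.5604, 0.1706, 0.1526]
orientation: [-1.093, -2.944, 0.001]
contact_force: [-3.8, -1.7, 7.1]
grip_width: 0.0443
```

```bash
cat > look.py <<'E'
import sys
from h import *
from bench import r
n=sys.argv[1]
o=r.get_obs();print(o["clock"],o["tcp_pos"].round(4),o["contact_force"].round(2),o["moment"].round(3),o["grip_width"],o["joints"].round(2),plan(o,o["tcp_pos"])[1])
f=r.grab_frame("wrist");np.savez(n+".npz",**f);cv2.imwrite("pics/%s.png"%n,cv2.resize(f["img"][120:360,200:480,::-1],(700,600),interpolation=cv2.INTER_CUBIC))
E
python3 look.py w9
```

```text
12.575 [0.5604 0.1706 0.1526] [-3.76 -1.68  7.13] [-0.533  0.889  0.015] 0.04430054592509878 [-0.61  0.43  0.27  1.86 -0.15  0.87  0.59] 49.28237577739779
```

View pics/w9.png

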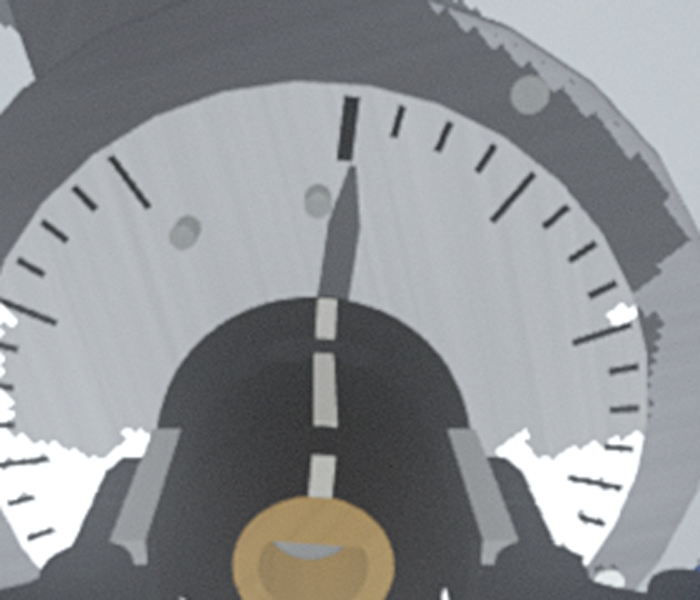

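>>> send_rows(moves=[0,0,0,-1,0,0,0,-2,0,0,0,-2])

```text
clock: 13.0
tcp_pos: [0.5605, 0.1706, 0.1525]
orientation: [-1.041, -2.963, 0.001]
contact_force: [-3.9, -2.1, 7.7]
grip_width: 0.0441
```

```bash
python3 look.py w10
```

```text
13.0 [0.5605 0.1706 0.1525] [-3.86 -2.08  7.72] [-0.431  0.91   0.047] 0.044117963467712504 [-0.61  0.43  0.27  1.86 -0.14  0.87  0.62] 51.27392533736885
```

View pics/w10.png

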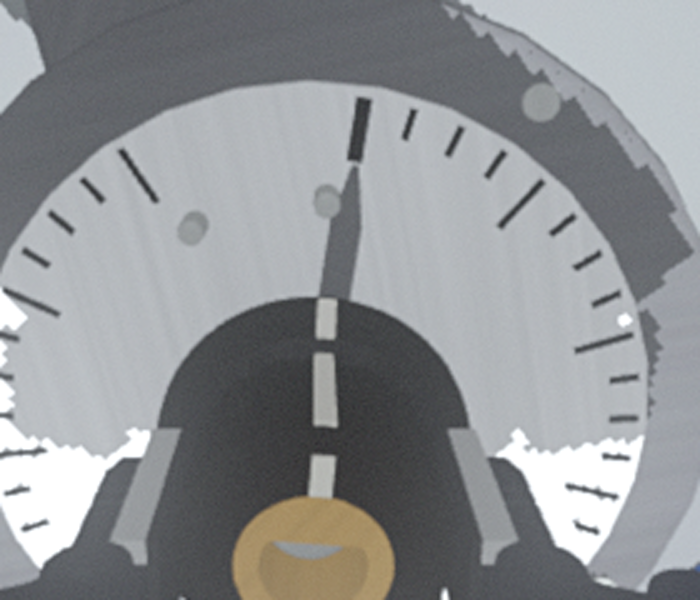

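>>> send_rows(moves=[0,0,0,-1,0,0,0,-1.5,0,0,0,-1.5])

```text
clock: 13.42
tcp_pos: [0.5605, 0.1706, 0.1525]
orientation: [-1.003, -2.976, 0.001]
contact_force: [-3.5, -1.4, 6.8]
grip_width: 0.0445
```

```bash
python3 look.py w11
```

```text
13.425 [0.5605 0.1706 0.1525] [-3.51 -1.37  6.83] [-0.511  0.8   -0.043] 0.04451469656396798 [-0.6   0.43  0.26  1.86 -0.14  0.87  0.65] 52.76827500140608
```

View pics/w11.png

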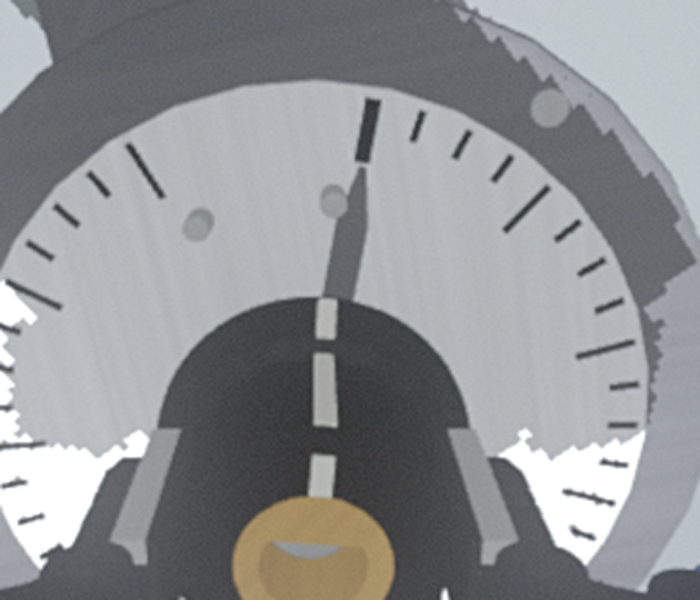

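```bash
cat > ptr.py <<'E'
import sys
from h import *
def meas(n):
    f=dict(np.load(n+".npz"));g=f["img"].max(2)
    a=np.array([.5612,.1708])
    roi=np.zeros_like(g);roi[195:238,325:355]=1
    xs=ys=None
    m=((g<135)&(roi>0)).astype(np.uint8);k,l,st,c=cv2.connectedComponentsWithStats(m);i=1+st[1:,4].argmax();ys,xs=np.nonzero(l==i)
    P=ray(f,np.c_[xs,ys],.139)[:,:2]-a
    th=np.degrees(np.arctan2(P[:,1],P[:,0]));rr=np.hypot(*P.T)
    m2=(g<90).astype(np.uint8);m2[:150]=0;m2[190:]=0;m2[:,:300]=0;m2[:,385:]=0
    k,l,st,c=cv2.connectedComponentsWithStats(m2);i=1+st[1:,4].argmax()
    z=ray(f,[c[i]],.134)[0][:2]-a
    s=(rr>.036)&(rr<.052)
    return np.round([np.median(th[s]),s.sum(),np.degrees(np.arctan2(z[1],z[0])),np.hypot(*z),st[i,4]],4)
for n in sys.argv[1:]: print(n,meas(n))
E
python3 ptr.py w8 w9 w10 w11
```

```text
w8 [1.200826e+02 3.380000e+02 1.337918e+02 6.140000e-02 1.050000e+02]
w9 [1.321223e+02 3.430000e+02 1.334031e+02 6.140000e-02 1.230000e+02]
w10 [1.335658e+02 3.390000e+02 1.334258e+02 6.140000e-02 1.230000e+02]
w11 [1.335441e+02 3.410000e+02 1.334175e+02 6.140000e-02 1.260000e+02]
```

>>> send_rows(moves=[0,0,0,1,0,0,0,1.5,0,0,0,1.5])

```text
clock: 13.85
tcp_pos: [0.5606, 0.1705, 0.1525]
orientation: [-1.042, -2.963, 0.001]
contact_force: [-4.0, -1.8, 7.3]
grip_width: 0.0441
```

>>> send_rows(moves=[0,0,0,0,0,0,0,0,0,0,0,0,0,0,0,0,0,0,0,0,0,0,0,0], hand=0)

```text
clock: 14.6
tcp_pos: [0.5609, 0.1707, 0.1523]
orientation: [1.042, 2.964, 0.0]
contact_force: [-0.3, -0.6, 0.2]
grip_width: 0.0854
```

```bash
python3 look.py w12; python3 ptr.py w12
```

```text
14.6 [0.5609 0.1707 0.1523] [-0.3  -0.63  0.21] [-0.014  0.    -0.056] 0.08538699509790477 [-0.61  0.43  0.27  1.86 -0.14  0.87  0.62] 51.27450488855162
w12 [1.326430e+02 3.480000e+02 1.334016e+02 6.140000e-02 1.290000e+02]
```

View pics/w12.png

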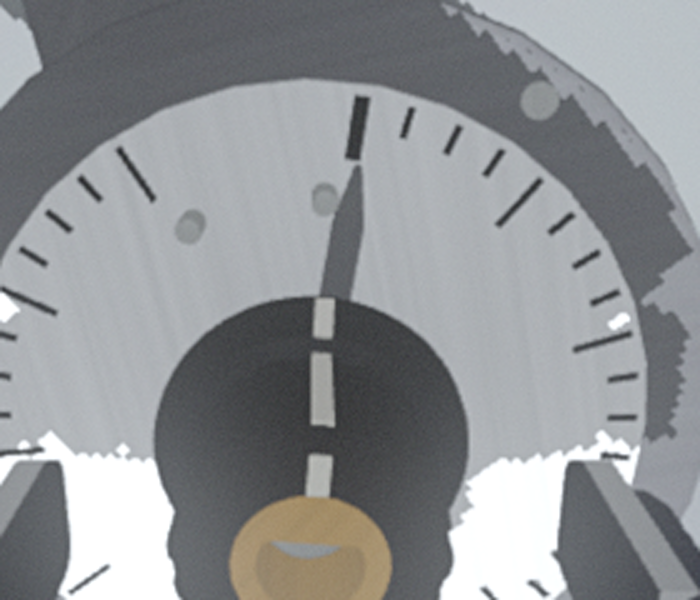

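The pointer crept back about 0.9° when I backed off, so I'll regrip lightly, bring it to the stop again and release there without backing off.

>>> send_rows(moves=[0,0,0,0,0,0,0,0,0,0,0,0,0,0,0,0,0,0,0,0], hand=1, newtons=20)

```text
clock: 15.28
tcp_pos: [0.5607, 0.1704, 0.1525]
orientation: [-1.042, -2.964, 0.0]
contact_force: [-3.0, -1.3, 4.2]
grip_width: 0.0447
```

>>> send_rows(moves=[0,0,0,-1,0,0,0,-2,0,0,0,-2])

```text
clock: 15.65
tcp_pos: [0.5607, 0.1704, 0.1524]
orientation: [-0.989, -2.981, 0.0]
contact_force: [-2.6, -1.0, 4.5]
grip_width: 0.0449
```

```bash
python3 look.py w13; python3 ptr.py w13
```

```text
15.65 [0.5607 0.1704 0.1524] [-2.57 -0.95  4.49] [-0.377  0.682 -0.061] 0.044928341768644915 [-0.6   0.43  0.26  1.86 -0.14  0.87  0.65] 53.30177299739508
w13 [1.336115e+02 3.320000e+02 1.334443e+02 6.140000e-02 1.280000e+02]
```

>>> send_rows(moves=[0,0,0,0,0,0,0,0,0,0,0,0,0,0,0,0,0,0,0,0,0,0,0,0], hand=0)

```text
clock: 16.45
tcp_pos: [0.5609, 0.1707, 0.1523]
orientation: [0.99, 2.982, 0.0]
contact_force: [0.2, 0.2, 0.1]
grip_width: 0.0854
```

```bash
python3 look.py w14; python3 ptr.py w14
```

```text
16.45 [0.5609 0.1707 0.1523] [0.16 0.16 0.13] [0.074 0.041 0.001] 0.08541361484809881 [-0.6   0.43  0.26  1.86 -0.14  0.87  0.65] 53.279043189560596
w14 [1.335281e+02 3.480000e+02 1.334275e+02 6.140000e-02 1.260000e+02]
```

The pointer stayed on zero after release. Now I'll retreat straight up.

>>> send_rows(moves=[0,0,-10,0,0,0,-30,0,0,0,-55,0,0,0,-80,0,0,0,-100,0,0,0,-110,0,0,0,-110,0,0,0,-110,0])

```text
clock: 17.5
tcp_pos: [0.5604, 0.1705, 0.2615]
orientation: [-0.989, -2.981, 0.001]
contact_force: [0.2, 0.5, 1.1]
grip_width: 0.0857
```

Run:
```python
from h import *
from bench import r
o=r.get_obs();print(o["clock"],o["tcp_pos"].round(4),o["contact_force"].round(1))
f=r.grab_frame("wrist");np.savez("w15.npz",**f);cv2.imwrite("pics/w15.png",f["img"][:,:,::-1])
f=r.grab_frame("scene");np.savez("s15.npz",**f);cv2.imwrite("pics/s15.png",f["img"][:,:,::-1])
```

```text
17.5 [0.5604 0.1705 0.2615] [0.2 0.5 1.1]
```

View pics/w15.png

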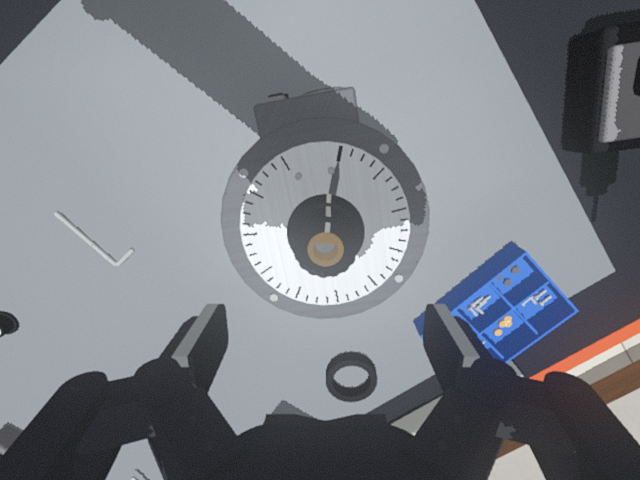

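View pics/s15.png

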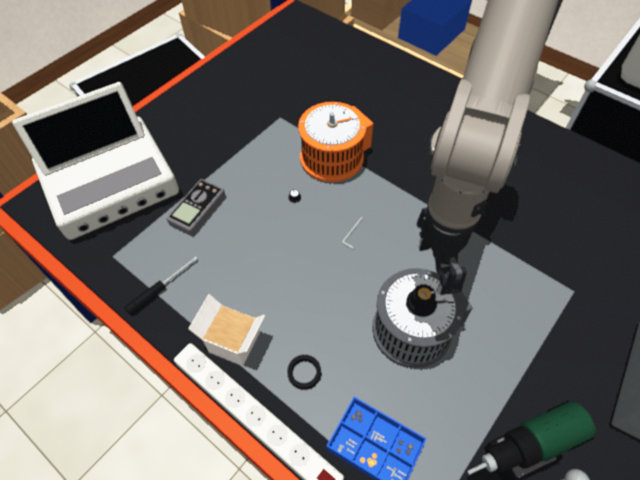

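Run:
```python
from h import *
L=[]
for n,(x0,y0,x1,y1) in [("w15",(300,225,350,275)),("s15",(412,282,440,306))]:
    f=dict(np.load(n+".npz"));h=cv2.cvtColor(f["img"],cv2.COLOR_RGB2HSV);m=cv2.inRange(h,(10,80,50),(35,255,255));k=np.zeros_like(m);k[y0:y1,x0:x1]=m[y0:y1,x0:x1]
    e=cv2.fitEllipse(cv2.convexHull(max(cv2.findContours(k,0,1)[0],key=cv2.contourArea)));print(n,e)
    L.append((ray(f,[e[0]],.14)[0],ray(f,[e[0]],.2)[0]))
(a,b),(c,d)=L
for z in (.172,.177,.182,.187,.192):
    t=(z-.14)/.06;p=a+(b-a)*t;q=c+(d-c)*t;print(z,p[:2].round(4),q[:2].round(4),np.hypot(*(p-q)[:2]).round(4))
f=dict(np.load("w15.npz"))
A=ray(f,[(339.5,153)],.134)[0];B=ray(f,[(337,166)],.139)[0];o=np.array([.5612,.1705])
for p in(A,B):print(np.degrees(np.arctan2(*(p[:2]-o)[::-1])),np.hypot(*(p[:2]-o)))
```

```text
Traceback (most recent call last):
cv2.error: OpenCV(4.12.0) /io/opencv/modules/imgproc/src/shapedescr.cpp:361: error: (-201:Incorrect size of input array) There should be at least 5 points to fit the ellipse in function 'fitEllipseNoDirect'
```

Run:
```python
from h import *
L=[]
for n,(x0,y0,x1,y1),lo in [("w15",(300,225,350,275),(8,60,50)),("s15",(412,282,440,306),(8,50,40))]:
    f=dict(np.load(n+".npz"));h=cv2.cvtColor(f["img"],cv2.COLOR_RGB2HSV);m=cv2.inRange(h,lo,(35,255,255));k=np.zeros_like(m);k[y0:y1,x0:x1]=m[y0:y1,x0:x1]
    ys,xs=np.nonzero(k);x,y,w,hh=cv2.boundingRect(np.c_[xs,ys].astype(np.int32));c=(x+w/2-.5,y+hh/2-.5);print(n,len(xs),c,w,hh)
    L.append((ray(f,[c],.14)[0],ray(f,[c],.2)[0]))
(a,b),(c,d)=L
for z in (.172,.177,.182,.187,.192):
    t=(z-.14)/.06;p=a+(b-a)*t;q=c+(d-c)*t;print(z,p[:2].round(4),q[:2].round(4),np.hypot(*(p-q)[:2]).round(4))
f=dict(np.load("w15.npz"))
A=ray(f,[(339.5,153)],.134)[0];B=ray(f,[(337,166)],.139)[0];o=np.array([.5612,.1705])
for p in(A,B):print(np.degrees(np.arctan2(*(p[:2]-o)[::-1])),np.hypot(*(p[:2]-o)))
```

```text
w15 570 (325.5, 249.0) 36 33
s15 146 (424.0, 293.0) 15 13
0.172 [0.5644 0.1686] [0.5556 0.1659] 0.0092
0.177 [0.5629 0.1697] [0.5582 0.1667] 0.0055
0.182 [0.5614 0.1708] [0.5609 0.1675] 0.0033
0.187 [0.5599 0.1719] [0.5636 0.1683] 0.0051
0.192 [0.5584 0.173 ] [0.5663 0.1691] 0.0087
132.91187336471583 0.06170449725277944
133.2259481624863 0.052255994404448364
```

Triangulation puts the knob's top at about 0.182 m, as expected for a knob fully home, and the pointer and zero mark agree within 0.3°. The robot is clear, so I'm handing in.

```bash
python3 -c "
from bench import r
print(r.hand_in())"
```

```text
the job is handed in; nothing more can be done
None
```

The knob is back on the grey variac's shaft, fully home, and the control is wound anticlockwise to its zero stop. I handed in at about 17.6 s of the 51 s allowed.

- **Fitting:** I gripped the knob and turned it about 20°, so its index line matched the shaft pointer to within 1°. It then went down on the shaft until it met the collar, at the expected height and with 13 N at the last reading.
- **Winding back:** I held the knob with a light 20 N grip while turning. At the stop the pointer stayed still while the tool turned 1.5° further, and the measured moment stayed below 0.07 N m.
- **One mend:** when I backed off 1.5° before the first release, the pointer came back about 0.9° with the knob. I gripped again, turned it to the stop and released without backing off.
- **Last checks:** after I withdrew, the pointer and the zero mark agreed to about 0.3°. The knob's top measured nearest to 0.182 m, which is right for fully home, although the two camera rays missed each other by about 3 mm there. The robot was clear of everything. The last pictures showed nothing else moved, judged by eye.

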